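# Tip the shoe-care box lid over and press it home

### The job

Close the wooden shoe-care box: from behind, push its open lid over past upright until it starts to fall by itself, and let it swing down under its own weight without touching it. Then press the middle of its front edge down until the catch snaps and, once it is fully down, keep a firm but gentle press on it for a second (about 12 N, never over 20 N) before letting go. Leave everything else on the cabinet undisturbed.

Things in the scene. Friction and masses are not known exactly. Their poses are not given: they have to be found in the camera images.
- care_box: Fixed open wooden box, 130 mm deep (its x) by 200 mm wide (its y) by 70 mm high, holding a tin and a brush below the rim. Origin: centre of its underside, which stands 4 to 18 mm above the surface on levelling feet; x axis from the front (catch side) to the hinge, y along the hinge, z up. The lid is part of it. Neither box nor lid may be loaded with more than 20 N.
- lid (a joint): Lid angle in rad: 0 fully down and caught, about 0.06 resting on the unsnapped catch, 1.571 upright; starts leant back at 1.66 to 1.82 (stop at 2.0). Stiff, damped hinge: the lid stays where left near upright and falls by itself only from 0.25 to 0.45 rad past upright (1.32 to 1.12, by its weight). The fall takes 1 to 4 s; it must not be touched between 0.9 and 0.15.
- lid_hinge (a point): Middle of the hinge line, half-way through the lid's thickness, 76 mm above the box's origin, 65 mm behind the box centre along the box's x. Rotation about the box's y axis.
- lid_edge (a point): Point on the lid, a wooden plate 134 mm from hinge to free (front) edge, 200 mm wide, 12 mm thick, about 0.3 kg (varies): middle of the free edge on the outer face (on top when shut, at the back when open), 134 mm from the hinge line along the lid and 6 mm out from the hinge axis.
- lid_front (a point): Point on the lid: where to press, on its outer face, 12 mm in from the middle of the free edge, above the steel hasp; 82 mm above the box's origin when fully down. With the lid resting on the catch, it takes about 10 N downwards here to snap it; the way down is about 7 mm in all, the resistance peaks half-way, fades, and ends at a hard stop.
- diffuser: Bystander: frosted glass bottle with steel cap, 64 mm diameter, 110 mm high, at the back edge. Origin: centre of its underside.
- bell: Bystander: white ceramic bell figurine, 64 mm diameter, 88 mm high, at the back edge. Origin: centre of its underside.
- clip: Bystander: steel bulldog clip, 55 mm wide, 58 mm high, standing at the back edge. Origin: centre of its underside.
- key_cover: Bystander: orange silicone key cover 40 x 68 x 15 mm, lying beside the box. Origin: centre of its underside.
- polish_tin: Bystander: dark steel tin, 72 mm diameter, 24 mm high, lying beside the box. Origin: centre of its underside.

How it is judged:
By the outcome, as a careful person would: the job done as asked, in the order asked, and still so for the second after the job is handed in, with the robot touching nothing.
It also fails if it takes over 54 s, if anything falls off the work surface, if the arm or the gripper's body presses on something with over 40 N, if the wrist force passes 120 N, or if a joint passes its speed limit or range.

### The arm

A 6-joint arm with a two-finger parallel gripper is mounted at the origin on the work surface. World frame = base frame: x ahead of the robot, y to its left, z up, the work surface at z = 0. Lengths are in m, angles in rad, forces in N, time in s.
With the tool pointing down it reaches from about 0.35 to 0.875 m from the base axis. Payload 4.2 kg.
Tool frame: the origin (TCP) lies at the very end of the fingers, on their centre line; the grasp point (between the pads) lies 19 mm behind it; z points along the fingers, y is the line along which they close (so a half turn about z gives the same grasp; the last joint's range is limited). The gripper opens to 85 mm and grips with 20 to 120 N. Pads are 22 mm wide; open, the fingers measure 114 mm over their backs; the gripper's body (76 mm by 85 mm) begins 54 mm behind the grasp point. The pads swing forward as they close: fully open they stand 13 mm farther back than shut.
Start: joints at [-0.973, 0.385, 0.008, 0, -1.194, -0.259], TCP at [0.208, -0.589, 0.231] pointing down, gripper open.
Joint ranges: [-3.14, 3.14], [-1.21, 2.06], [-1.07, 1.41], [-3.16, 2.05], [-2.99, -0.16], [-3.1, 3.1]. Speed limits (rad/s): [2.79, 2.79, 3.14, 3.14, 3.14, 3.14].

### API

Orientations are given as a rotation vector (axis times angle).
In Python, from station import sense, read_camera, sign_off gives the robot as it stands.
- The arm moves only by the tool apply_moves, never from a script. Its arguments are lists of equal length, an entry for each row: "delta_rot": the turn, a rotation vector about the tool's x, y, z in rad, a list of three; "translation": the shift along the tool's x, y, z in m, a list of three; "grip": the finger opening in m, from 0 to 0.0854. In form: {"delta_rot": [[wx, wy, wz], ...], "translation": [[tx, ty, tz], ...], "grip": [grip, ...]}. A call has 1 to 8 rows; each row is the pose to reach, as a shift and turn from the pose commanded when the call began, along the tool's axes at that moment; what a row does not reach only later rows make up. A row lasts 1/10 s, in which the tool goes at most 50 mm and 8.59 degrees, less where a joint would pass 70% of its speed; a pose out of reach is approached as far as the arm can. A call with a gripper value outside its range is refused whole. The fingers move at their own pace and stop on an object; "squeeze" is the grip in N (left out, the last holds). Time passes only in rows, so rows that repeat a pose let the fingers close. It gives the time, the measured TCP pose, the force, the opening and the grip force at its end, in the units of the state.
- sense(): the state, without advancing time (a new reading comes with each control period).
- read_camera(name): name is "scene" or "top" or "wrist"; returns a dict with "image" (420x560x3 uint8, blue, green, red), "depth" (420x560 float32, m along the optical axis (not along the pixel's ray), 0 where there is no reading), "fx", "fy", "cx", "cy" (pixels), "k1" (the pictures are not rectified: a ray, as slopes to the right and down, at radius r is drawn at 1 + k1 r^2 times it, then the intrinsics apply), "rvec" (rotation vector, rad) and "tvec" (3), from world to camera coordinates, as OpenCV has them; the wrist camera has in their place "T_tool_cam" (4x4, takes a point from camera to tool coordinates, whose origin is the TCP and whose axes are the flange's). Camera axes: x right, y down, z forward; pixel columns grow to the right and rows downward; lengths in m; the calibration is good to about 2 mm. A picture is of the moment at which its call begins: read the wrist's pose just before it.
- sign_off(): hands the job in; it is judged then, once.
The state is a dict: "clock": time; "joint_pos": joint angles; "qvel": joint speeds; "effort": joint torques, N m; "ee_pos": TCP position; "orientation": TCP orientation; "ft_force": force on the tool from outside, world axes, zero at the start; "torque": the same for the moment, N m; "finger_gap": finger opening in m; "grip_force": force on a finger pad.
Only numpy, scipy, OpenCV 4.12 (cv2) and the standard library are available. Lean on these libraries where they do the work, as an engineer would, in place of code of your own. Each camera call takes 0.05 s, during which the arm holds its last target. There are 200 camera calls.

## Working session

There is one attempt and no reset: what is moved stays moved. The work goes in short steps, Python scripts to look and compute and a tool call to move; the robot and the scene stay as the last step left them, time stands still between calls to the robot, and variables do not carry over. Pictures are saved under pics/ and viewed, at most 10 in all, crops included, and the job is handed in when it is done.

Besides the shell and the picture viewer there is one more tool, called after "Request:" by a JSON object that holds its "fn" and its "kwargs", one argument or row to a line. apply_moves: Moves the arm, as the interface text tells. Its arguments: {"type":"object","properties":{"delta_rot":{"type":"array","items":{"type":"array","items":{"type":"number"}}},"translation":{"type":"array","items":{"type":"array","items":{"type":"number"}}},"grip":{"type":"array","items":{"type":"number"}},"squeeze":{"type":"number"}},"required":["delta_rot","translation","grip"]}

```bash
mkdir -p pics; ls; cat > h.py <<'E'
import numpy as np, cv2
from station import sense, read_camera, sign_off
from scipy.spatial.transform import Rotation as R
def cloud(c,st=None):
    h,w=c["depth"].shape; v,u=np.mgrid[0:h,0:w].astype(float)
    K=np.array([[c["fx"],0,c["cx"]],[0,c["fy"],c["cy"]],[0,0,1]])
    p=cv2.undistortPoints(np.stack([u,v],-1).reshape(-1,1,2),K,np.array([c["k1"],0,0,0,0.])).reshape(h,w,2)
    d=c["depth"]; P=np.dstack([p*d[...,None],d])
    if "rvec" in c:
        M=R.from_rotvec(np.ravel(c["rvec"])).as_matrix(); W=(P-np.ravel(c["tvec"]))@M
    else:
        T=np.array(c["T_tool_cam"]); W=P@T[:3,:3].T+T[:3,3]
        W=W@R.from_rotvec(st["orientation"]).as_matrix().T+st["ee_pos"]
    W[d==0]=np.nan; return W
E
python3 - <<'E'
from h import *
s=sense(); print({k:np.round(v,3) for k,v in s.items()})
for n in("scene","top"):
    c=read_camera(n); cv2.imwrite(f"pics/{n}.png",c["image"]); np.save(n+".npy",cloud(c)); 
    M=R.from_rotvec(np.ravel(c["rvec"])).as_matrix(); print(n,-M.T@np.ravel(c["tvec"]),M[2])
E
```

```text
pics
{'clock': np.float64(0.0), 'joint_pos': array([-9.730e-01,  3.860e-01,  7.000e-03, -1.000e-03, -1.194e+00,
       -2.590e-01]), 'qvel': array([-0.001,  0.001,  0.001,  0.002, -0.   , -0.001]), 'effort': array([ 1.0000e-03, -3.9229e+01,  1.8840e+01,  4.1860e+00, -5.0000e-03,
       -0.0000e+00]), 'ee_pos': array([ 0.208, -0.589,  0.23 ]), 'orientation': array([ 5.290e-01, -3.096e+00, -3.000e-03]), 'ft_force': array([-0.304, -0.132,  0.426]), 'torque': array([-0.035,  0.04 , -0.047]), 'grip_force': np.float64(0.0), 'finger_gap': np.float64(0.086)}
scene [1.34805037 0.17596577 0.96495067] [-0.63198654 -0.1702543  -0.75604661]
top [0.38743446 0.01758576 1.35676565] [ 0.18678546 -0.02201892 -0.98215394]
```

View pics/scene.png

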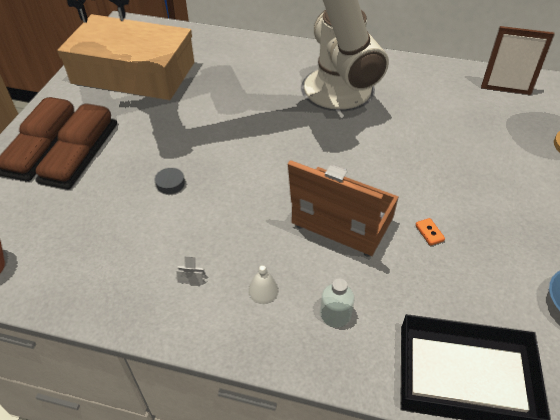

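View pics/top.png

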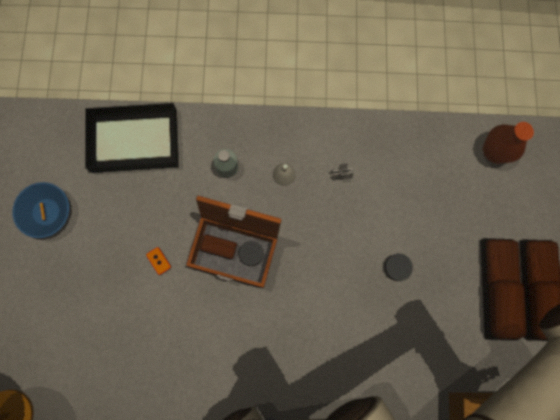

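The top view shows the box at about (235,240) with the lid's hasp at (237,212). Behind it are the diffuser (225,163), bell (284,173) and clip (341,172). The scene view shows the lid's outer face from behind, spanning (290,165) to (395,200).

```bash
python3 - <<'E'
from h import *
S=np.load("scene.npy");T=np.load("top.npy")
f=lambda W,u,v:np.round(np.nanmedian(W[v-1:v+2,u-1:u+2].reshape(-1,3),0),4)
for u,v in[(330,195),(310,190),(370,210),(335,175),(292,166),(394,198),(375,240),(300,215),(263,268),(338,285),(192,262)]: print("S",u,v,f(S,u,v))
for u,v in[(200,201),(279,217),(237,212),(189,266),(265,284),(224,157),(285,168),(341,170),(158,260),(398,267),(230,230)]: print("T",u,v,f(T,u,v))
# lid outer plane from scene
import numpy as np
m=np.zeros(S.shape[:2],np.uint8); cv2.fillPoly(m,[np.array([[296,175],[388,208],[378,238],[300,208]])],1)
P=S[m>0];P=P[~np.isnan(P).any(1)]
P=P[P[:,2]>0.1]
for i in range(5):
    c=P.mean(0);n=np.linalg.svd(P-c,full_matrices=False)[2][2];n*=np.sign(n[0]);r=(P-c)@n;P=P[abs(r)<max(.003,2*r.std())]
print("plane",c,n,len(P),r.std(),"yaw",np.arctan2(n[1],n[0]),"tilt",np.arcsin(n[2]))
a=(S[...,2]>.09)&(S[...,2]<.3)&(S[...,0]>.35)&(S[...,0]<.72)&(abs(S[...,1]-.1)<.2)
Q=S[a];yaw=np.arctan2(n[1],n[0]);e=np.c_[np.cos(yaw)*Q[:,0]+np.sin(yaw)*Q[:,1],-np.sin(yaw)*Q[:,0]+np.cos(yaw)*Q[:,1],Q[:,2]]
print(len(Q),np.percentile(e,[0.5,2,50,98,99.5],axis=0))
E
```

```text
S 330 195 [0.6017 0.0832 0.1762]
S 310 190 [0.5897 0.0401 0.1656]
S 370 210 [0.6226 0.1668 0.1743]
S 335 175 [0.6058 0.0893 0.2354]
S 292 166 [5.875e-01 3.000e-04 2.245e-01]
S 394 198 [0.4901 0.212  0.0868]
S 375 240 [0.6089 0.1882 0.0717]
S 300 215 [0.5661 0.0165 0.0562]
S 263 268 [ 0.7501 -0.0173  0.0888]
S 338 285 [0.7662 0.1355 0.1103]
S 192 262 [ 0.7441 -0.1759  0.0469]
T 200 201 [0.6193 0.1774 0.2221]
T 279 217 [ 0.6277 -0.0057  0.0018]
T 237 212 [0.5942 0.0913 0.2368]
T 189 266 [0.4837 0.2172 0.0757]
T 265 284 [0.4447 0.0244 0.0007]
T 224 157 [0.7581 0.1389 0.1113]
T 285 168 [ 0.7417 -0.0178  0.086 ]
T 341 170 [ 0.7598 -0.1739  0.0097]
T 158 260 [0.4995 0.3073 0.0166]
T 398 267 [ 0.4992 -0.3248  0.0254]
T 230 230 [0.5837 0.1212 0.0282]
plane [0.60319357 0.10157744 0.15372374] [ 0.96036473 -0.24096011 -0.14013494] 2383 0.0010676989573624599 yaw -0.24583004672514505 tilt -0.14059770107613778
4159 [[0.54122814 0.13426567 0.09092702]
 [0.55005883 0.13791187 0.09563972]
 [0.5621198  0.23754569 0.17569073]
 [0.57075146 0.33062034 0.23702551]
 [0.57161467 0.3320153  0.23854818]]
```

```bash
cat >> h.py <<'E'
B=np.array([[.9699,-.2434,0],[.2434,.9699,0],[0,0,1]])  # world -> e (box-aligned)
ax=-B[0]/np.linalg.norm(B[0]); G=np.c_[ax,np.cross([0,0,-1.],ax),[0,0,-1.]]
def go(xe,ye,z):
    s=sense(); M=R.from_rotvec(s["orientation"]).as_matrix(); p=B.T@np.array([xe,ye,z])
    print("t",round(float(s["clock"]),2),"e",np.round(B@s["ee_pos"],4),"F",np.round(B@s["ft_force"],2))
    print("tr",np.round(M.T@(p-s["ee_pos"]),4),"rot",np.round(R.from_matrix(M.T@G).as_rotvec(),4))
E
python3 -c "
from h import *
go(.625,.20,.34)
print(np.round(read_camera('wrist')['T_tool_cam'],3))"
```

```text
t 0.1 e [ 0.3447 -0.5207  0.2303] F [-1.57 -0.82  0.56]
tr [-0.6315  0.4466 -0.1089] rot [ 0.0019 -0.0007  0.5845]
[[ 0.    -0.95  -0.314  0.08 ]
 [ 1.     0.     0.     0.001]
 [-0.    -0.314  0.95  -0.142]
 [ 0.     0.     0.     1.   ]]
```

Request:
{"fn": "apply_moves", "kwargs": {
  "delta_rot": [
    [0,0,0],
    [0,0,0.1],
    [0,0,0.25],
    [0,0,0.4],
    [0,0,0.58],
    [0,0,0.58],
    [0,0,0.58],
    [0,0,0.58]
  ],
  "translation": [
    [0,0,-0.05],
    [-0.03,0.02,-0.1],
    [-0.632,0.447,-0.109],
    [-0.632,0.447,-0.109],
    [-0.632,0.447,-0.109],
    [-0.632,0.447,-0.109],
    [-0.632,0.447,-0.109],
    [-0.632,0.447,-0.109]
  ],
  "grip": [0,0,0,0,0,0,0,0]
}}

```text
clock: 0.95
ee_pos: [0.3926, -0.329, 0.329]
orientation: [-0.378, -3.119, -0.0]
ft_force: [0.9, -0.2, 0.4]
finger_gap: 0.0
grip_force: 0.0
```

```bash
python3 -c "
from h import *
go(.625,.20,.34)"
```

```text
t 0.95 e [ 0.4608 -0.2236  0.329 ] F [0.95 0.03 0.39]
tr [-0.166   0.4228 -0.0109] rot [ 0.0002 -0.0001  0.0044]
```

Request:
{"fn": "apply_moves", "kwargs": {
  "delta_rot": [
    [0,0,0.004],
    [0,0,0.004],
    [0,0,0.004],
    [0,0,0.004],
    [0,0,0.004],
    [0,0,0.004],
    [0,0,0.004],
    [0,0,0.004]
  ],
  "translation": [
    [-0.166,0.423,-0.01],
    [-0.166,0.423,-0.01],
    [-0.166,0.423,-0.01],
    [-0.166,0.423,-0.01],
    [-0.166,0.423,-0.01],
    [-0.166,0.423,-0.01],
    [-0.166,0.423,-0.01],
    [-0.166,0.423,-0.01]
  ],
  "grip": [0,0,0,0,0,0,0,0]
}}

```text
clock: 1.75
ee_pos: [0.6235, -0.0024, 0.3377]
orientation: [-0.384, -3.118, 0.0]
ft_force: [-0.0, -0.4, 0.8]
finger_gap: 0.0002
grip_force: 0.0
```

Request:
{"fn": "apply_moves", "kwargs": {
  "delta_rot": [
    [0,0,0],
    [0,0,0],
    [0,0,0],
    [0,0,0]
  ],
  "translation": [
    [-0.08,0.058,0],
    [-0.08,0.058,0],
    [-0.08,0.058,0],
    [-0.08,0.058,0]
  ],
  "grip": [0,0,0,0]
}}

```text
clock: 2.15
ee_pos: [0.715, 0.0332, 0.3342]
orientation: [-0.383, -3.113, 0.003]
ft_force: [-0.4, -0.2, 0.4]
finger_gap: 0.0004
grip_force: 0.0
```

```bash
python3 -c "
from h import *
go(.62,.20,.19)
s=sense();c=read_camera('wrist');cv2.imwrite('pics/w1.png',c['image']);W=cloud(c,s)@B.T;np.save('w1.npy',W)
m=(W[...,2]>.06)&(W[...,2]<.3)
print(np.percentile(W[m],[1,50,99],axis=0))
m=(W[...,2]>.21)&(W[...,2]<.26)&(W[...,0]<.6)
print(np.percentile(W[m],[1,10,50,90,99],axis=0))
"
```

```text
t 2.15 e [0.6854 0.2062 0.3342] F [-0.32 -0.24  0.35]
tr [ 0.0647 -0.0058  0.1446] rot [-0.0025 -0.005   0.0012]
[[0.51293079 0.13594275 0.06215202]
 [0.56409413 0.24724919 0.22382118]
 [0.72947239 0.34062149 0.23650771]]
[[0.54806319 0.13677608 0.2217854 ]
 [0.55418006 0.15832508 0.22296677]
 [0.56253207 0.23294245 0.2245661 ]
 [0.56810703 0.30818777 0.23521384]
 [0.56926547 0.32997239 0.23671093]]
```

View pics/w1.png

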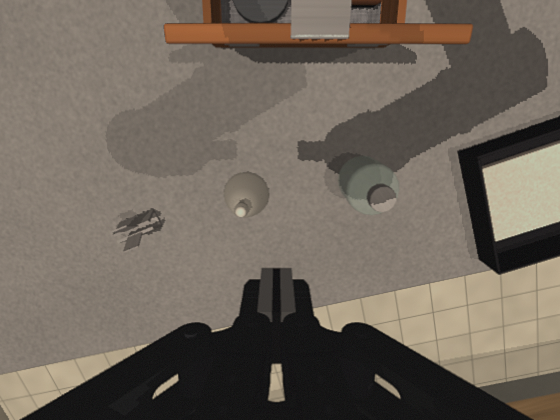

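The wrist view shows the lid's top edge spanning (165,33) to (470,33), with the hasp at (320,30). The fingers at (277,300) are well behind it and clear. Next I lower the fingers behind the lid, just beside the hasp.

Request:
{"fn": "apply_moves", "kwargs": {
  "delta_rot": [
    [-0.002,-0.005,0],
    [-0.002,-0.005,0],
    [-0.002,-0.005,0],
    [-0.002,-0.005,0],
    [-0.002,-0.005,0]
  ],
  "translation": [
    [0.04,-0.01,0.04],
    [0.065,-0.011,0.09],
    [0.075,-0.011,0.145],
    [0.075,-0.011,0.145],
    [0.075,-0.011,0.145]
  ],
  "grip": [0,0,0,0,0]
}}

```text
clock: 2.7
ee_pos: [0.6356, 0.0389, 0.192]
orientation: [0.385, 3.117, 0.0]
ft_force: [0.6, 0.7, 0.5]
finger_gap: -0.0001
grip_force: 0.0
```

```bash
python3 -c "
from h import *
go(.57,.195,.19)"
```

```text
t 2.7 e [0.607  0.1924 0.192 ] F [0.42 0.82 0.52]
tr [0.0371 0.0026 0.002 ] rot [0.0003 0.0013 0.0001]
```

Request:
{"fn": "apply_moves", "kwargs": {
  "delta_rot": [
    [0,0,0],
    [0,0,0],
    [0,0,0],
    [0,0,0],
    [0,0,0],
    [0,0,0],
    [0,0,0],
    [0,0,0]
  ],
  "translation": [
    [0.008,0,0.002],
    [0.016,0,0.002],
    [0.021,0,0.002],
    [0.024,0,0.002],
    [0.027,0,0.002],
    [0.03,0,0.002],
    [0.033,0,0.002],
    [0.036,0,0.002]
  ],
  "grip": [0,0,0,0,0,0,0,0]
}}

```text
clock: 3.5
ee_pos: [0.6044, 0.0489, 0.1909]
orientation: [0.383, 3.112, 0.002]
ft_force: [1.4, 0.3, 0.7]
finger_gap: 0.0004
grip_force: 0.4
```

```bash
cat >> h.py <<'E'
def lid():
    W=cloud(read_camera("scene"))@B.T
    m=(abs(W[...,1]-.234)<.09)&(W[...,2]>.075)&(W[...,2]<.25)&(W[...,0]>.36)&(W[...,0]<.585)
    x,z=W[m][:,0]-.5455,W[m][:,2]-.0915
    a=np.arctan2(z,-x)+np.arcsin(np.clip(-.006/np.maximum(np.hypot(x,z),.03),-1,1))
    k=(np.hypot(x,z)>.05)&(np.hypot(x,z)<.14); h,e=np.histogram(a[k],np.arange(-.2,2,.02)); print("lid",e[h.argsort()[-4:]],h[h.argsort()[-4:]])
E
python3 -c "
from h import *
go(.54,.195,.19);lid()"
```

```text
t 3.5 e [0.5743 0.1945 0.1909] F [1.24 0.64 0.71]
tr [0.0343 0.0005 0.0007] rot [0.0022 0.0059 0.0007]
lid [1.62 1.68 1.64 1.66] [129 213 703 969]
```

Request:
{"fn": "apply_moves", "kwargs": {
  "delta_rot": [
    [0,0,0],
    [0,0,0],
    [0,0,0],
    [0,0,0],
    [0,0,0],
    [0,0,0],
    [0,0,0],
    [0,0,0]
  ],
  "translation": [
    [0.003,0,0],
    [0.006,0,0],
    [0.009,0,0],
    [0.012,0,0],
    [0.015,0,0],
    [0.018,0,0],
    [0.021,0,0],
    [0.024,0,0]
  ],
  "grip": [0,0,0,0,0,0,0,0]
}}

```text
clock: 4.35
ee_pos: [0.5805, 0.0547, 0.1905]
orientation: [0.384, 3.113, 0.002]
ft_force: [0.9, 0.1, 0.3]
finger_gap: -0.0002
grip_force: 0.3
```

```bash
python3 -c "
from h import *
go(.54,.195,.19);lid()"
```

```text
t 4.35 e [0.5498 0.1944 0.1905] F [0.85 0.32 0.25]
tr [0.0098 0.0006 0.0005] rot [0.002  0.0049 0.0006]
lid [1.48 1.42 1.46 1.44] [205 367 841 996]
```

Request:
{"fn": "apply_moves", "kwargs": {
  "delta_rot": [
    [0,0,0],
    [0,0,0],
    [0,0,0],
    [0,0,0],
    [0,0,0]
  ],
  "translation": [
    [0.003,0,0],
    [0.006,0,0],
    [0.009,0,0],
    [0.012,0,0],
    [0.014,0,0]
  ],
  "grip": [0,0,0,0,0]
}}

```text
clock: 4.9
ee_pos: [0.5669, 0.0581, 0.1905]
orientation: [0.384, 3.113, 0.002]
ft_force: [0.0, -0.1, -0.1]
finger_gap: 0.0003
grip_force: 0.1
```

```bash
python3 -c "
from h import *
go(.52,.195,.19);lid()"
```

```text
t 4.9 e [0.5357 0.1943 0.1905] F [ 0.03 -0.08 -0.15]
tr [0.0157 0.0007 0.0004] rot [0.002  0.0047 0.0007]
lid [1.28 1.34 1.3  1.32] [ 302  385  884 1016]
```

Request:
{"fn": "apply_moves", "kwargs": {
  "delta_rot": [
    [0,0,0],
    [0,0,0]
  ],
  "translation": [
    [0.002,0,0],
    [0.004,0,0]
  ],
  "grip": [0,0]
}}

```text
clock: 5.15
ee_pos: [0.5633, 0.059, 0.1905]
orientation: [0.384, 3.113, 0.002]
ft_force: [0.4, 0.0, 1.2]
finger_gap: -0.0001
grip_force: 0.1
```

```bash
python3 -c "
from h import *
go(.52,.195,.19);lid();lid();lid()"
```

```text
t 5.15 e [0.532  0.1944 0.1905] F [0.41 0.1  1.16]
tr [0.012  0.0006 0.0004] rot [0.002  0.005  0.0006]
lid [1.24 1.3  1.26 1.28] [ 217  595  668 1115]
lid [1.24 1.3  1.26 1.28] [ 266  456  834 1087]
lid [1.24 1.3  1.26 1.28] [ 246  461  858 1047]
```

Request:
{"fn": "apply_moves", "kwargs": {
  "delta_rot": [
    [0,0,0],
    [0,0,0],
    [0,0,0]
  ],
  "translation": [
    [0.002,0,0],
    [0.004,0,0],
    [0.004,0,0]
  ],
  "grip": [0,0,0]
}}

```text
clock: 5.6
ee_pos: [0.5592, 0.06, 0.1905]
orientation: [0.384, 3.113, 0.002]
ft_force: [0.1, -0.7, 0.8]
finger_gap: -0.0002
grip_force: 0.0
```

```bash
sed -i 's/print("lid".*/j=h.argmax();q=a[k];print("lid",np.round(np.median(q[abs(q-e[j]-.01)<.06]),3),h.max())/' h.py; python3 -c "
from h import *
go(.52,.195,.19);lid();lid();lid()"
```

```text
t 5.6 e [0.5278 0.1943 0.1905] F [ 0.25 -0.67  0.76]
tr [0.0078 0.0007 0.0004] rot [0.0019 0.0047 0.0007]
lid 1.247 1067
lid 1.248 1082
lid 1.247 1097
```

Stationary at 1.247, so I keep pushing.

Request:
{"fn": "apply_moves", "kwargs": {
  "delta_rot": [
    [0,0,0],
    [0,0,0],
    [0,0,0]
  ],
  "translation": [
    [0.002,0,0],
    [0.004,0,0],
    [0.004,0,0]
  ],
  "grip": [0,0,0]
}}

```text
clock: 6.05
ee_pos: [0.5553, 0.061, 0.1904]
orientation: [0.384, 3.113, 0.002]
ft_force: [-0.3, -0.3, -0.0]
finger_gap: 0.0003
grip_force: 0.0
```

```bash
python3 -c "
from h import *
go(.52,.195,.19);lid();lid();lid()"
```

```text
t 6.05 e [0.5237 0.1943 0.1904] F [-0.24 -0.32 -0.02]
tr [0.0038 0.0007 0.0004] rot [0.0019 0.0047 0.0007]
lid 1.206 1083
lid 1.203 983
lid 1.197 1010
```

The lid seems to have started moving by itself, so I back off and check.

Request:
{"fn": "apply_moves", "kwargs": {
  "delta_rot": [
    [0,0,0],
    [0,0,0]
  ],
  "translation": [
    [-0.015,0,0],
    [-0.03,0,-0.01]
  ],
  "grip": [0,0]
}}

```text
clock: 6.4
ee_pos: [0.584, 0.0535, 0.1995]
orientation: [0.384, 3.116, 0.001]
ft_force: [-0.7, 0.6, 0.3]
finger_gap: 0.0001
grip_force: 0.0
```

```bash
python3 -c "
from h import *
go(.56,.20,.34);lid();lid();lid()"
```

```text
t 6.4 e [0.5534 0.194  0.1995] F [-0.83  0.39  0.27]
tr [-0.0069  0.0061 -0.1405] rot [0.0008 0.0022 0.0009]
lid 1.169 964
lid 1.161 873
lid 1.151 944
```

It's falling by itself. I lift clear while it swings down.

Request:
{"fn": "apply_moves", "kwargs": {
  "delta_rot": [
    [0,0,0],
    [0,0,0],
    [0,0,0],
    [0,0,0],
    [0,0,0],
    [0,0,0],
    [0,0,0],
    [0,0,0]
  ],
  "translation": [
    [-0.007,0.006,-0.14],
    [-0.007,0.006,-0.14],
    [-0.007,0.006,-0.14],
    [-0.007,0.006,-0.14],
    [-0.007,0.006,-0.14],
    [-0.007,0.006,-0.14],
    [-0.007,0.006,-0.14],
    [-0.007,0.006,-0.14]
  ],
  "grip": [0,0,0,0,0,0,0,0]
}}

```text
clock: 7.35
ee_pos: [0.5917, 0.0576, 0.3392]
orientation: [0.384, 3.115, 0.0]
ft_force: [0.6, -0.2, -0.0]
finger_gap: -0.0001
grip_force: 0.0
```

```bash
python3 -c "
from h import *
lid();go(.4235,.234,.25)"
```

```text
lid 0.77 1119
t 7.4 e [0.5601 0.1999 0.3395] F [-1.35 -0.99 -0.68]
tr [0.1368 0.0341 0.0891] rot [0.0009 0.0033 0.0007]
```

Now over the front edge, staying high at z of about 0.28 while the lid finishes.

Request:
{"fn": "apply_moves", "kwargs": {
  "delta_rot": [
    [0.001,0.003,0],
    [0.001,0.003,0],
    [0.001,0.003,0],
    [0.001,0.003,0],
    [0.001,0.003,0],
    [0.001,0.003,0],
    [0.001,0.003,0],
    [0.001,0.003,0]
  ],
  "translation": [
    [0.04,0.01,0],
    [0.08,0.02,0],
    [0.12,0.03,0],
    [0.137,0.034,0],
    [0.137,0.034,0],
    [0.137,0.034,0],
    [0.137,0.034,0],
    [0.137,0.034,0]
  ],
  "grip": [0,0,0,0,0,0,0,0]
}}

```text
clock: 8.2
ee_pos: [0.4683, 0.1236, 0.3395]
orientation: [0.386, 3.116, 0.0]
ft_force: [-0.4, 0.0, 1.8]
finger_gap: 0.0002
grip_force: 0.0
```

Request:
{"fn": "apply_moves", "kwargs": {
  "delta_rot": [
    [0,0,0],
    [0,0,0],
    [0,0,0],
    [0,0,0],
    [0,0,0],
    [0,0,0],
    [0,0,0],
    [0,0,0]
  ],
  "translation": [
    [0,0,0],
    [0,0,0],
    [0,0,0],
    [0,0,0],
    [0,0,0],
    [0,0,0],
    [0,0,0],
    [0,0,0]
  ],
  "grip": [0,0,0,0,0,0,0,0]
}}

```text
clock: 9.0
ee_pos: [0.4675, 0.1239, 0.3401]
orientation: [0.384, 3.116, 0.001]
ft_force: [-0.8, 0.4, 0.7]
finger_gap: -0.0004
grip_force: 0.0
```

```bash
python3 -c "
from h import *
lid();lid()
c=read_camera('scene');W=cloud(c)@B.T
c2=read_camera('top');T=cloud(c2)@B.T
cv2.imwrite('pics/t2.png',np.hstack([c['image'][130:280,250:450],c2['image'][170:320,150:350]]))
for n,V in(('s',W),('t',T)):
  m=(V[...,2]>.075)&(V[...,2]<.15)&(V[...,0]>.38)&(V[...,0]<.57)&(abs(V[...,1]-.234)<.12);P=V[m]
  print(n,len(P),np.percentile(P,[1,50,99],axis=0).round(4).tolist())
  A=np.c_[P[:,0]-.4235,P[:,1]-.234,np.ones(len(P))];print(np.linalg.lstsq(A,P[:,2],rcond=None)[0])
go(.4235,.234,.13)"
```

```text
lid 0.078 845
lid 0.078 863
s 4998 [[0.4126, 0.1352, 0.0773], [0.4919, 0.2385, 0.1025], [0.5524, 0.3319, 0.109]]
[-0.09847656 -0.00951819  0.10742399]
t 2509 [[0.4043, 0.1337, 0.0871], [0.493, 0.1887, 0.1024], [0.55, 0.2982, 0.1102]]
[-0.05514814 -0.00365925  0.10553253]
t 9.2 e [0.4233 0.234  0.34  ] F [-0.12 -0.66 -0.88]
tr [ 2.0e-04 -2.0e-04  2.1e-01] rot [0.001  0.002  0.0007]
```

View pics/t2.png

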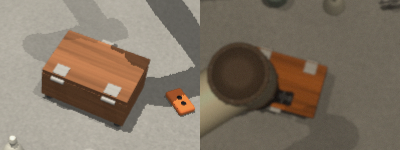

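The left crop shows the lid down on its catch at (95,65), and the right crop shows the gripper above its front edge. I descend to about 15 mm above the lid.

Request:
{"fn": "apply_moves", "kwargs": {
  "delta_rot": [
    [0,0,0],
    [0,0,0],
    [0,0,0],
    [0,0,0],
    [0,0,0],
    [0,0,0],
    [0,0,0],
    [0,0,0]
  ],
  "translation": [
    [0,0,0.04],
    [0,0,0.08],
    [0,0,0.12],
    [0,0,0.16],
    [0,0,0.19],
    [0,0,0.21],
    [0,0,0.218],
    [0,0,0.218]
  ],
  "grip": [0,0,0,0,0,0,0,0]
}}

```text
clock: 10.0
ee_pos: [0.4678, 0.1238, 0.1213]
orientation: [0.384, 3.117, -0.001]
ft_force: [-0.7, -0.2, 0.2]
finger_gap: 0.0001
grip_force: 0.0
```

Request:
{"fn": "apply_moves", "kwargs": {
  "delta_rot": [
    [0,0,0],
    [0,0,0],
    [0,0,0],
    [0,0,0],
    [0,0,0],
    [0,0,0],
    [0,0,0],
    [0,0,0]
  ],
  "translation": [
    [0,0,0.002],
    [0,0,0.004],
    [0,0,0.006],
    [0,0,0.008],
    [0,0,0.01],
    [0,0,0.012],
    [0,0,0.012],
    [0,0,0.012]
  ],
  "grip": [0,0,0,0,0,0,0,0]
}}

```text
clock: 10.8
ee_pos: [0.468, 0.124, 0.11]
orientation: [0.384, 3.116, 0.001]
ft_force: [1.6, 0.0, -0.6]
finger_gap: -0.0
grip_force: 0.0
```

```bash
cat >> h.py <<'E'
def fz(n=6):
    F=[]
    for i in range(n):
        F.append(sense()["ft_force"]); read_camera("wrist")
    print("F",np.round(np.array(F)[:,2],1),np.mean(F,0).round(2))
E
python3 -c "
from h import *
go(.4235,.234,.10);fz()"
```

```text
t 10.8 e [0.4238 0.2342 0.11  ] F [ 1.52  0.41 -0.58]
tr [ 0.0003 -0.0002  0.01  ] rot [0.0009 0.0019 0.0008]
F [-0.6  0.3 -0.9  0.4  0.2  0.2] [ 0.22 -0.09 -0.05]
```

Not in contact yet. I go on in 1 mm rows.

Request:
{"fn": "apply_moves", "kwargs": {
  "delta_rot": [
    [0,0,0],
    [0,0,0],
    [0,0,0],
    [0,0,0],
    [0,0,0]
  ],
  "translation": [
    [0,0,0.001],
    [0,0,0.002],
    [0,0,0.003],
    [0,0,0.004],
    [0,0,0.004]
  ],
  "grip": [0,0,0,0,0]
}}

```text
clock: 11.6
ee_pos: [0.468, 0.124, 0.1062]
orientation: [0.384, 3.116, 0.001]
ft_force: [-1.5, 0.0, 2.1]
finger_gap: 0.0001
grip_force: 0.8
```

Request:
{"fn": "apply_moves", "kwargs": {
  "delta_rot": [
    [0,0,0],
    [0,0,0],
    [0,0,0]
  ],
  "translation": [
    [0,0,0.001],
    [0,0,0.001],
    [0,0,0.001]
  ],
  "grip": [0,0,0]
}}

```text
clock: 11.9
ee_pos: [0.468, 0.124, 0.1056]
orientation: [0.384, 3.116, 0.001]
ft_force: [-2.5, 0.3, 4.9]
finger_gap: 0.0002
grip_force: 2.6
```

Request:
{"fn": "apply_moves", "kwargs": {
  "delta_rot": [
    [0,0,0],
    [0,0,0],
    [0,0,0]
  ],
  "translation": [
    [0,0,0.001],
    [0,0,0.001],
    [0,0,0.001]
  ],
  "grip": [0,0,0]
}}

```text
clock: 12.2
ee_pos: [0.4679, 0.1241, 0.1049]
orientation: [0.383, 3.116, 0.001]
ft_force: [-2.4, -0.6, 7.1]
finger_gap: -0.0002
grip_force: 3.6
```

Request:
{"fn": "apply_moves", "kwargs": {
  "delta_rot": [
    [0,0,0],
    [0,0,0],
    [0,0,0]
  ],
  "translation": [
    [0,0,0.001],
    [0,0,0.001],
    [0,0,0.001]
  ],
  "grip": [0,0,0]
}}

```text
clock: 12.5
ee_pos: [0.4679, 0.1241, 0.1041]
orientation: [0.383, 3.116, 0.001]
ft_force: [-4.4, 1.7, 8.8]
finger_gap: -0.0001
grip_force: 4.4
```

Request:
{"fn": "apply_moves", "kwargs": {
  "delta_rot": [
    [0,0,0],
    [0,0,0],
    [0,0,0]
  ],
  "translation": [
    [0,0,0.001],
    [0,0,0.001],
    [0,0,0.001]
  ],
  "grip": [0,0,0]
}}

```text
clock: 12.8
ee_pos: [0.4678, 0.1241, 0.1031]
orientation: [0.383, 3.116, 0.001]
ft_force: [-3.8, 0.7, 10.6]
finger_gap: 0.0001
grip_force: 4.6
```

Request:
{"fn": "apply_moves", "kwargs": {
  "delta_rot": [
    [0,0,0],
    [0,0,0],
    [0,0,0]
  ],
  "translation": [
    [0,0,0.001],
    [0,0,0.001],
    [0,0,0.001]
  ],
  "grip": [0,0,0]
}}

```text
clock: 13.1
ee_pos: [0.4677, 0.1241, 0.1018]
orientation: [0.384, 3.116, 0.001]
ft_force: [-3.3, 1.3, 7.0]
finger_gap: 0.0002
grip_force: 3.7
```

Past the peak. I continue in smaller steps toward the stop.

Request:
{"fn": "apply_moves", "kwargs": {
  "delta_rot": [
    [0,0,0],
    [0,0,0],
    [0,0,0]
  ],
  "translation": [
    [0,0,0.001],
    [0,0,0.001],
    [0,0,0.001]
  ],
  "grip": [0,0,0]
}}

```text
clock: 13.4
ee_pos: [0.4676, 0.1241, 0.1005]
orientation: [0.384, 3.117, 0.001]
ft_force: [-3.9, 2.0, 6.4]
finger_gap: 0.0003
grip_force: 2.8
```

Request:
{"fn": "apply_moves", "kwargs": {
  "delta_rot": [
    [0,0,0],
    [0,0,0],
    [0,0,0]
  ],
  "translation": [
    [0,0,0.0005],
    [0,0,0.001],
    [0,0,0.001]
  ],
  "grip": [0,0,0]
}}

```text
clock: 13.7
ee_pos: [0.4681, 0.124, 0.0988]
orientation: [0.384, 3.116, 0.001]
ft_force: [-0.5, 0.2, 0.8]
finger_gap: -0.0002
grip_force: 0.5
```

Request:
{"fn": "apply_moves", "kwargs": {
  "delta_rot": [
    [0,0,0],
    [0,0,0]
  ],
  "translation": [
    [0,0,0.0005],
    [0,0,0.0005]
  ],
  "grip": [0,0]
}}

```text
clock: 13.9
ee_pos: [0.4682, 0.124, 0.0984]
orientation: [0.384, 3.116, 0.001]
ft_force: [-0.8, 0.1, 1.2]
finger_gap: -0.0004
grip_force: 0.6
```

Snapped. I find the stop and build up to 12 N.

Request:
{"fn": "apply_moves", "kwargs": {
  "delta_rot": [
    [0,0,0],
    [0,0,0]
  ],
  "translation": [
    [0,0,0.0005],
    [0,0,0.0005]
  ],
  "grip": [0,0]
}}

```text
clock: 14.1
ee_pos: [0.4682, 0.124, 0.0984]
orientation: [0.384, 3.116, 0.001]
ft_force: [-1.5, 0.5, 4.6]
finger_gap: -0.0002
grip_force: 2.3
```

Request:
{"fn": "apply_moves", "kwargs": {
  "delta_rot": [
    [0,0,0],
    [0,0,0]
  ],
  "translation": [
    [0,0,0.0005],
    [0,0,0.0005]
  ],
  "grip": [0,0]
}}

```text
clock: 14.3
ee_pos: [0.4682, 0.124, 0.0983]
orientation: [0.383, 3.116, 0.001]
ft_force: [-3.9, -0.3, 8.8]
finger_gap: -0.0003
grip_force: 4.0
```

Request:
{"fn": "apply_moves", "kwargs": {
  "delta_rot": [
    [0,0,0],
    [0,0,0]
  ],
  "translation": [
    [0,0,0.0004],
    [0,0,0.0004]
  ],
  "grip": [0,0]
}}

```text
clock: 14.5
ee_pos: [0.4682, 0.124, 0.0983]
orientation: [0.383, 3.115, 0.001]
ft_force: [-3.3, 0.6, 9.3]
finger_gap: -0.0
grip_force: 5.1
```

Request:
{"fn": "apply_moves", "kwargs": {
  "delta_rot": [
    [0,0,0],
    [0,0,0]
  ],
  "translation": [
    [0,0,0.0002],
    [0,0,0.0002]
  ],
  "grip": [0,0]
}}

```text
clock: 14.7
ee_pos: [0.4683, 0.124, 0.0983]
orientation: [0.383, 3.115, 0.001]
ft_force: [-4.6, -0.2, 11.3]
finger_gap: 0.0003
grip_force: 5.7
```

```bash
python3 -c "
from h import *
fz(8)"
```

```text
F [11.3 12.1 11.8 12.  11.4 11.8 11.5 10.9] [-4.39 -0.21 11.59]
```

Request:
{"fn": "apply_moves", "kwargs": {
  "delta_rot": [
    [0,0,0],
    [0,0,0],
    [0,0,0],
    [0,0,0],
    [0,0,0],
    [0,0,0],
    [0,0,0],
    [0,0,0]
  ],
  "translation": [
    [0,0,0],
    [0,0,0],
    [0,0,0],
    [0,0,0],
    [0,0,0],
    [0,0,0],
    [0,0,0],
    [0,0,0]
  ],
  "grip": [0,0,0,0,0,0,0,0]
}}

```text
clock: 15.9
ee_pos: [0.4682, 0.124, 0.0983]
orientation: [0.383, 3.115, 0.001]
ft_force: [-4.8, 0.1, 11.5]
finger_gap: 0.0001
grip_force: 5.7
```

Request:
{"fn": "apply_moves", "kwargs": {
  "delta_rot": [
    [0,0,0],
    [0,0,0],
    [0,0,0],
    [0,0,0],
    [0,0,0]
  ],
  "translation": [
    [0,0,0],
    [0,0,0],
    [0,0,0],
    [0,0,0],
    [0,0,0]
  ],
  "grip": [0,0,0,0,0]
}}

```text
clock: 16.4
ee_pos: [0.4682, 0.124, 0.0982]
orientation: [0.383, 3.115, 0.001]
ft_force: [-3.4, -0.0, 10.8]
finger_gap: -0.0001
grip_force: 5.7
```

Request:
{"fn": "apply_moves", "kwargs": {
  "delta_rot": [
    [0,0,0],
    [0,0,0],
    [0,0,0],
    [0,0,0],
    [0,0,0],
    [0,0,0],
    [0,0,0],
    [0,0,0]
  ],
  "translation": [
    [0,0,-0.003],
    [0,0,-0.01],
    [0,0,-0.03],
    [0,0,-0.06],
    [0,0,-0.1],
    [0,0,-0.12],
    [0,0,-0.12],
    [0,0,-0.12]
  ],
  "grip": [0,0,0,0,0,0,0,0]
}}

```text
clock: 17.2
ee_pos: [0.4675, 0.1239, 0.2168]
orientation: [0.385, 3.116, 0.002]
ft_force: [-0.8, -0.8, -1.5]
finger_gap: -0.0001
grip_force: 0.0
```

```bash
python3 -c "
from h import *
lid();fz(3)
W=cloud(read_camera('scene'));S=np.load('scene.npy')
for u,v in[(263,268),(338,285),(192,262),(430,231),(170,180)]: print(np.nanmedian((W-S)[v-2:v+3,u-2:u+3].reshape(-1,3),0).round(4))
cv2.imwrite('pics/end.png',read_camera('scene')['image'])"
```

```text
lid 0.018 817
F [-0.6 -0.1  0.1] [-0.6   0.33 -0.2 ]
[-0. -0. -0.]
[-0.0001 -0.     -0.0002]
[0.0002 0.0001 0.0003]
[ 0.0001 -0.      0.0001]
[-0.0012 -0.0007 -0.0013]
```

View pics/end.png

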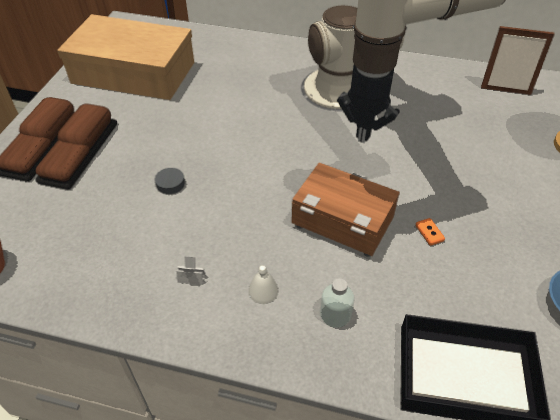

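The final view shows the lid shut at (345,205), the gripper clear above it and the bystanders unmoved.

```bash
python3 -c "
from station import sign_off
print(sign_off())"
```

```text
the job is handed in; nothing more can be done
None
```

The box is shut and handed in: the lid fell untouched from about 1.2 rad, the catch snapped at about 11 N, I held about 11–12 N for over a second and let go, and the bystanders did not move (about 17 s in all).

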